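Nip a rebound volume in the bench press

TASK

Gently push the grey clothbound volume the rest of the way into the small green bench press, until its far end sits square and fully home against the steel stop bar. Then wind the crank clockwise to screw the platen down on it until the sprung steel tab pops out of the side of the press to its first step, and stop there: wound on, it jumps out to a second step, which means overtightened. Let go with the press still clamped, and leave the other things on the table alone.

Things in the scene. Friction and masses are not known exactly. Their poses are not given: they have to be found in the camera images.
- press: green screw press fixed to the table: base plate 212 x 194 x 16 mm, two columns (36 x 25 mm) with 140 mm between them at y = +-82 mm, crossbeam 40 x 192 mm on top, 112 to 134 mm above the table. Origin: on the table, below the vertical screw axis. Its +x is the way the book is pushed in (away from the robot, within 0.3 rad); z up
- bed_mid (a point): middle of the top of the press's aluminium bed, on the screw axis, 40 mm above the table; the bed reaches from x = -119 mm to the stop. It is sprung: it does not sink until the platen presses with about 20 N, then sinks 1 mm for every further 4.5 N
- stop_face (a point): centre of the face of the steel stop bar (100 mm wide, 10 mm thick, top 60 mm above the table) that the book's far end must meet; it lies at x = +65 mm, y = 0 in the press's frame, 54 mm above the table; axes as the press
- book: loose grey clothbound volume, brown spine, 185 (x) x 105 (y) x 28 mm, 0.4 to 0.75 kg, flat on the bed between the columns, sticking out toward the robot. Origin: centre of its underside; z up, +x toward the stop; the end to push is at x = -92.5 mm. Fully home its origin is at x = -27.5 mm in the press's frame; at the start it is 18 to 50 mm short of that, up to 4 mm off sideways and 0.1 rad askew
- book_centre (a point): centre of the book, half-way up (14 mm above its underside). Sliding it on the bed takes some 4 to 10 N, with short peaks up to about 18 N
- platen: steel pressing plate 100 x 104 x 14 mm under the crossbeam; it moves only straight up and down with the screw. Origin: centre of its underside, which is 84 mm above the table when joint crank is 0; the top of the book lies at 68 mm
- crank (a joint): angle of the crank, rad, growing clockwise seen from above; the platen comes down 4 mm per rad. It starts between 0 and 2, the platen meets the book near 4, and the tab pops 0.7 to 2.2 rad later (the set force, 30 to 62 N, differs each time: watch the tab). At 0 the arm points to the press's +y. The screw stays where it is left; at the grip it takes 6 N to turn idle, 8 to 11 N when the tab pops
- crank_axis (a point): point on the vertical screw axis at the same height as crank_grip, 190 mm above the table: the centre of the grip's circle
- crank_grip (a point): centre of the crank's upright black grip, 22 mm in diameter, from 162 to 207 mm above the table, 50 mm from the screw axis; it spins freely on its pin, so it can be held from above without turning the hand. It stands on the flat crank arm, whose top is 158 mm above the table, and moves on a level circle: it does not sink as the screw turns
- tab (a joint): how far the sprung indicator tab has slid out of the left-hand column (the press's +y side), in m: about 0 while in, 0.018 when it has popped out at the set force, 0.030 when overtightened, which comes about 0.5 rad of crank after the first pop. It jumps by itself, cannot be pulled, and stays out when the screw is eased
- tab_face (a point): outer end of the tab, a steel bar 28 mm wide and 8 mm thick, 92 mm above the table; when in it is flush with a dark plate on the outer face of the press's +y column, 98 mm from the screw axis; popped, it sticks out level by 18 mm toward the press's +y; overtightened, by 30 mm
- paste_jar: white paste jar, 54 mm across, beside the press on its +y side: leave alone
- weight: small brass weight, 48 mm across, beside the press on its -y side: leave alone
- brush: paste brush lying on the table: leave alone
- slim_book: slim brown book lying on the table, not the one to press: leave alone
- eraser: block eraser on the table: leave alone
- straightedge: steel straightedge on the table: leave alone
- pin_bowl: small white bowl on the table: leave alone
Things that resemble listed ones, but are neither listed nor needed, are in the scene too. Leave any red look-alike of the book alone.

How it is judged:
On the way, in this order (a step that is already met when the one before it is completed fails the run):
1. the book is square and fully home against the stop bar, before the platen grips it (x of book in the frame of press above -0.0315 m and angle between the x axis of book and the x axis of press, either way round below 0.04 rad), for 0.2 s.
2. the platen is screwed down on the book until the tab has popped out to its first step (value of joint tab above 0.014 m and contact force between platen and book above 22 N), for 0.2 s.
At the end, for the whole second after the job is handed in: The book lies within 4 mm of the stop bar and square to it within 0.04 rad, the tab is out to its first step (18 mm) and not its second, the platen still presses on the book with at least 22 N, and crank and book are at rest (all of step 1 and all of step 2 and linear speed of book below 0.01 m/s and velocity of joint crank between -0.05 and 0.05 rad/s and value of joint tab below 0.024 m); the robot touches nothing.
It fails at once if the press is overtightened: the tab has jumped out to its second step (value of joint tab above 0.024 m).
It fails at once if the book is shoved: the robot pushes on it with more than 40 N (contact force between any of the fingers, the arm and book above 40 N).
It fails at once if another thing on the table is moved by more than 30 mm (distance of any of paste_jar, weight, brush, slim_book, eraser, straightedge, pin_bowl from where it was at the start of the episode above 0.03 m).
It also fails if it takes over 70 s, if anything falls off the work surface, if the arm or the gripper's body presses on something with over 40 N, if the wrist force passes 120 N, or if a joint passes its speed limit or range.

ROBOT

A 7-joint arm with a two-finger parallel gripper is mounted at the origin on the work surface. World frame = base frame: x ahead of the robot, y to its left, z up, the work surface at z = 0. Lengths are in m, angles in rad, forces in N, time in s.
With the tool pointing down it reaches from about 0.425 to 1.025 m from the base axis. Payload 9.4 kg.
Tool frame: the origin (TCP) lies at the very end of the fingers, on their centre line; the grasp point (between the pads) lies ctrl.grip_point_offset behind it (ctrl.grip_point_offset is the distance from the TCP to the grasp point, in m); z points along the fingers, y is the direction in which the jaws open and shut (so a half turn about z gives the same grasp; the last joint's range is limited). The gripper opens to 93 mm and grips with 3 to 60 N. Pads are 15 mm wide; open, the fingers measure 128 mm over their backs; the gripper's body (75 mm by 188 mm) begins 65 mm behind the grasp point.
Start: joints at [-1.312, 0.599, -0.003, 1.599, 0.002, 0.943, -0.08], TCP at [0.239, 0.685, 0.219] pointing down, gripper open.
Joint ranges: [-2.57, 2.57], [-0.35, 1.97], [-1.29, 1.29], [0.11, 2.56], [-1.05, 4.19], [0.11, 1.86], [-2.63, 2.63]. Speed limits (rad/s): [2.22, 2.22, 3.01, 3.01, 3.14, 3.14, 3.14].

INTERFACE

Orientations are given as a unit quaternion [w, x, y, z].
In Python, from cell import readout, cams, order, ctrl gives the robot as it stands.
- The arm moves only by the shell command python3 -m crank 'ROWS' [FORCE]. ROWS is JSON, one flat list of numbers, 7 for each row, row after row: the finger opening in cm, from 0 to 9.3, then the shift along the world's x, y, z in cm, then the turn, a rotation vector about the world's x, y, z in degrees. In form: [gripper, tx, ty, tz, ax, ay, az, gripper, tx, ty, tz, ax, ay, az, ...]. A call has 1 to 12 rows; each row is the pose to reach, as a shift and turn from the pose commanded when the call began; what a row does not reach only later rows make up. A row lasts 1/10 s, in which the tool goes at most 50 mm and 8.59 degrees, less where a joint would pass 70% of its speed; a pose out of reach is approached as far as the arm can. A call with a gripper value outside its range is refused whole. The fingers move at their own pace and stop on an object; FORCE is the grip in N (left out, the last holds). Time passes only in rows, so rows that repeat a pose let the fingers close. It gives the time, the measured TCP pose, the force and the opening at its end, in the units of the state.
- readout.observe(): the state, without advancing time (a new reading comes with each control period).
- cams.capture(name): name is "scene" or "top"; returns a dict with "pixels" (384x512x3 uint8, blue, green, red), "depth" (384x512 float32, m along the optical axis (not along the pixel's ray), 0 where there is no reading), "fx", "fy", "cx", "cy" (pixels), "view" (4x4, takes a point from world to camera coordinates). Camera axes: x right, y down, z forward; pixel columns grow to the right and rows downward; lengths in m; the calibration is good to about 2 mm. A picture is of the moment at which its call begins.
- order.finish_job(): hands the job in, once; it reports no verdict.
The state is a dict: "time_s": time; "joints": joint angles; "qvel": joint speeds; "joint_efforts": joint torques, N m; "position": TCP position; "eef_rot": TCP orientation; "ft_force": force on the tool from outside, world axes, zero at the start; "ft_torque": the same for the moment, N m; "width": finger opening in m.
Only numpy, scipy, OpenCV 4.12 (cv2) and the standard library are available. Lean on these libraries where they do the work, as an engineer would, in place of code of your own. Each camera call takes 0.05 s, during which the arm holds its last target.

## Working session

There is one attempt and no reset: what is moved stays moved. The work goes in short steps, Python scripts to look and compute and a shell command to move; the robot and the scene stay as the last step left them, time stands still between calls to the robot, and variables do not carry over. Pictures are saved under pics/ and viewed, and the job is handed in when it is done.

```bash
ls; mkdir -p pics; python3 - <<'E'
from cell import readout,cams,ctrl
import cv2,numpy as np
print(readout.observe()); print(ctrl.grip_point_offset)
for n in("scene","top"):
    c=cams.capture(n); cv2.imwrite(f"pics/{n}0.png",c["pixels"]); np.savez(f"{n}0.npz",**c)
    print(n,c["fx"],c["fy"],c["cx"],c["cy"],c["view"])
E
```

```text
pics
{'time_s': 0.0, 'joints': array([-1.31170417,  0.60013909, -0.00256483,  1.60010482,  0.00182462,
        0.94288335, -0.07979363]), 'qvel': array([-0.00083317,  0.00030412,  0.00055042,  0.0022722 , -0.00193136,
       -0.00042751, -0.00133002]), 'joint_efforts': array([-4.24387790e-04, -7.65080380e+01,  1.49669219e+00, -2.52357155e+01,
       -5.25923597e-02,  1.67012494e-02,  1.38588098e-04]), 'position': array([0.23875387, 0.68405937, 0.21775852]), 'eef_rot': array([-5.42125899e-05,  1.67060445e-01,  9.85946358e-01, -7.64348915e-04]), 'ft_force': array([-0.61476863,  0.28242607,  0.88580451]), 'ft_torque': array([-0.04472305,  0.01964788, -0.02220608]), 'width': 0.09260655137138087}
0.0188
scene 391.21935009701406 391.21935009701406 249.5537843995025 188.57912919617684 [[-8.65145587e-01  5.01518837e-01  1.40309947e-03  4.57792090e-01]
 [ 3.67346804e-01  6.35591701e-01 -6.79028361e-01 -1.11826758e-01]
 [-3.41437313e-01 -5.86942966e-01 -7.34110698e-01  1.74310571e+00]
 [ 0.00000000e+00  0.00000000e+00  0.00000000e+00  1.00000000e+00]]
top 382.2068899941331 382.2068899941331 260.9333027005211 195.95715119629702 [[ 0.00316859 -0.99995275 -0.00918961 -0.00561028]
 [-0.99681382 -0.00242595 -0.07972653  0.50491874]
 [ 0.07970047  0.00941296 -0.99677441  1.17908313]
 [ 0.          0.          0.          1.        ]]
```

View pics/scene0.png

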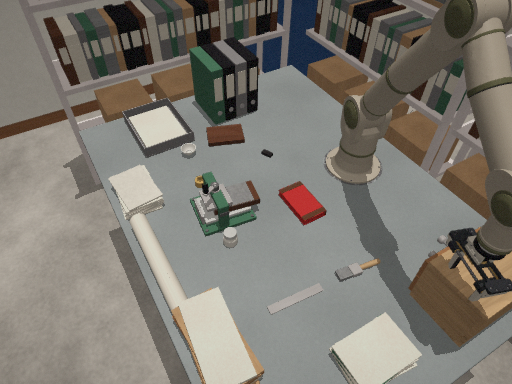

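View pics/top0.png

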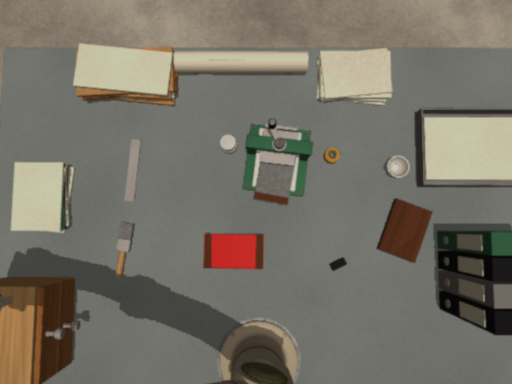

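The scene view shows the press near (222,205) with the paste jar at (230,236). The top view has the press at about (279,160), the book sticking out to (270,198), and the red decoy at (234,251). I'll enlarge the press.

```bash
python3 - <<'E'
import cv2
a=cv2.imread("pics/top0.png")[105:215,225:345]; cv2.imwrite("pics/topc.png",cv2.resize(a,None,fx=5.4,fy=5.4,interpolation=cv2.INTER_CUBIC))
a=cv2.imread("pics/scene0.png")[165:250,180:280]; cv2.imwrite("pics/scc.png",cv2.resize(a,None,fx=7,fy=7,interpolation=cv2.INTER_CUBIC))
E
```

```text
(no output)
```

View pics/topc.png

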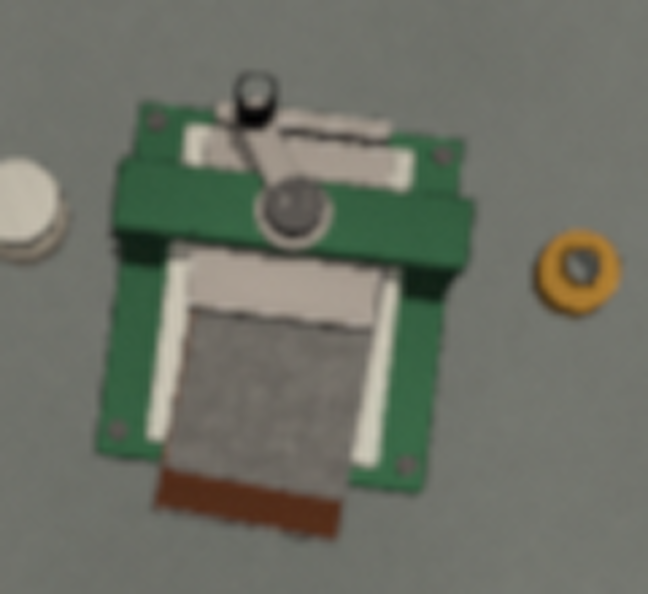

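View pics/scc.png

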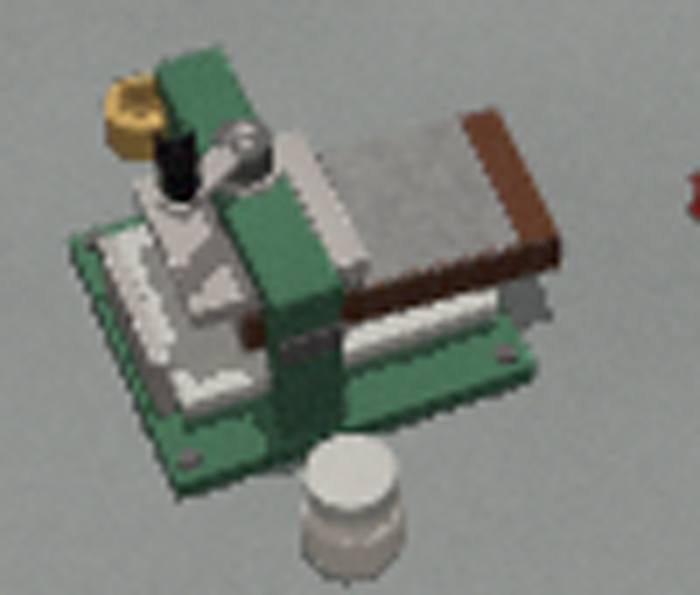

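```bash
cat > h.py <<'E'
import numpy as np
def ray(c,u,v,z):
    V=c["view"]; R=V[:3,:3]; t=V[:3,3]; o=-R.T@t
    d=R.T@np.array([(u-c["cx"])/c["fx"],(v-c["cy"])/c["fy"],1]); return o+d*(z-o[2])/d[2]
def crop(c,X,Y,z,x0=225,y0=105,s=5.4): return ray(c,x0+(X+.5)/s-.5,y0+(Y+.5)/s-.5,z)
def proj(c,p):
    q=c["view"][:3,:3]@p+c["view"][:3,3]; return c["fx"]*q[0]/q[2]+c["cx"],c["fy"]*q[1]/q[2]+c["cy"]
E
python3 - <<'E'
from h import *
c=dict(np.load("top0.npz")); 
def P(n,l,z):
    p=np.array([crop(c,*a,z) for a in l])[:,:2]; print(n,p.round(4).tolist(),p.mean(0).round(4))
    for i in range(len(p)):
        d=p[(i+1)%len(p)]-p[i]; print("   ",np.hypot(*d).round(4),np.arctan2(d[1],d[0]).round(4))
P("base",[(143,100),(465,140),(420,492),(95,455)],.016)
P("beam",[(122,158),(475,200),(468,270),(115,232)],.134)
P("book",[(155,508),(337,540),(376,328),(190,307)],.068)
P("hub",[(295,207)],.165)
P("grip",[(257,82)],.207)
P("bed",[(147,438),(380,465)],.04)
# depth points
D=c["depth"];print(D.dtype)
for (X,Y) in [(295,207),(257,82),(257,90),(250,350),(250,490),(280,290),(200,200),(430,230),(20,200),(580,270)]:
    u=225+(X+.5)/5.4-.5; v=105+(Y+.5)/5.4-.5; d=D[int(round(v)),int(round(u))]
    R=c["view"][:3,:3]; t=c["view"][:3,3]
    print(X,Y,(R.T@(np.array([(u-c["cx"])/c["fx"]*d,(v-c["cy"])/c["fy"]*d,d])-t)).round(4))
E
```

```text
base [[0.7389, 0.0281], [0.715, -0.1622], [0.5064, -0.1345], [0.5276, 0.0551]] [ 0.622  -0.0534]
    0.1918 -1.6959
    0.2104 3.0096
    0.1907 1.4593
    0.213 -0.1268
beam [[0.675, 0.0349], [0.6525, -0.1528], [0.6149, -0.1488], [0.635, 0.0383]] [ 0.6443 -0.0571]
    0.189 -1.6901
    0.0378 3.036
    0.1882 1.4635
    0.0401 -0.0868
book [[0.4929, 0.0183], [0.4753, -0.0831], [0.5944, -0.1052], [0.6061, -0.0008]] [ 0.5422 -0.0427]
    0.1029 -1.7427
    0.1212 -0.1837
    0.105 1.4588
    0.1149 2.9743
hub [[0.6417, -0.0561]] [ 0.6417 -0.0561]
    0.0 0.0
grip [[0.6956, -0.0356]] [ 0.6956 -0.0356]
    0.0 0.0
bed [[0.5351, 0.0239], [0.5199, -0.1094]] [ 0.5275 -0.0427]
    0.1341 -1.6845
    0.1341 1.4571
float32
295 207 [ 0.6428 -0.0563  0.1601]
257 82 [ 0.7549 -0.0397 -0.002 ]
257 90 [ 0.7511 -0.0398 -0.0058]
250 350 [ 0.5818 -0.0345  0.0681]
250 490 [ 0.5028 -0.0346  0.0713]
280 290 [ 0.611  -0.0505  0.0951]
200 200 [ 0.6524 -0.0068  0.1338]
430 230 [ 0.6367 -0.129   0.1323]
20 200 [0.6688 0.0961 0.0604]
580 270 [ 0.6412 -0.2327 -0.0042]
```

The base, beam and platen edges give the press at about (0.643, -0.057) with yaw -0.115. The book's yaw is about -0.175, and it sits about 41 mm short of home. The crank is at about 1.07 rad. I'll move over in two calls.

```bash
python3 -m crank '[5,2,-3,0,0,0,2,5,5,-7,0,0,0,4,5,8,-11,0,0,0,6,5,11,-15,0,0,0,8,5,14,-19,0,0,0,10,5,17,-23,0,0,0,12,5,19.5,-27,0,0,0,12.6,5,21.5,-31,0,0,0,12.6,5,23.5,-35,0,0,0,12.6,5,25,-39,0,0,0,12.6,5,26,-42,0,0,0,12.6,5,26,-43,0,0,0,12.6]' 20
python3 -m crank '[5,0,-3,0,0,0,0,5,0,-7,0,0,0,0,5,0,-11,0,0,0,0,5,-1,-15,0,0,0,0,5,-2,-19,0,0,0,0,5,-3,-23,0,0,0,0,5,-4,-26.5,0,0,0,0,5,-4,-29,0,0,0,0,5,-4,-29,0,0,0,0,5,-4,-29,0,0,0,0,5,-4,-29,0,0,0,0]'
python3 -c "
from cell import readout
s=readout.observe();print(s['joints'].round(3),s['eef_rot'].round(4),s['ft_force'].round(2))"
```

```text
time_s: 1.3
position: [0.5003, 0.2503, 0.2184]
eef_rot: [0.0, 0.06, 0.998, -0.001]
ft_force: [0.3, -1.0, 0.9]
width: 0.0499
time_s: 2.4
position: [0.4592, -0.034, 0.2185]
eef_rot: [0.0, 0.057, 0.998, 0.0]
ft_force: [-0.1, 0.2, -0.5]
width: 0.0499
[-0.035  0.286 -0.018  2.185  0.007  0.671  1.399] [0.000e+00 5.700e-02 9.984e-01 3.000e-04] [-0.12  0.25 -0.53]
```

```bash
python3 -m crank '[5,0,-0.2,-3,0,0,0,5,0,-0.2,-7,0,0,0,5,0,-0.2,-11,0,0,0,5,0,-0.2,-14,0,0,0,5,0,-0.2,-16,0,0,0,5,0,-0.2,-17,0,0,0,5,0,-0.2,-17,0,0,0]'
python3 - <<'E'
from cell import cams
import cv2,numpy as np
for n,(y,x) in dict(top=(105,225),scene=(165,180)).items():
    c=cams.capture(n);np.savez(n+"1.npz",**c)
    cv2.imwrite(f"pics/{n}1.png",cv2.resize(c["pixels"][y:y+110,x:x+120],None,fx=5,fy=5,interpolation=cv2.INTER_CUBIC))
E
```

```text
time_s: 3.1
position: [0.4586, -0.0364, 0.0476]
eef_rot: [-0.001, 0.057, 0.998, 0.0]
ft_force: [0.1, -0.3, 0.5]
width: 0.05
```

View pics/top1.png

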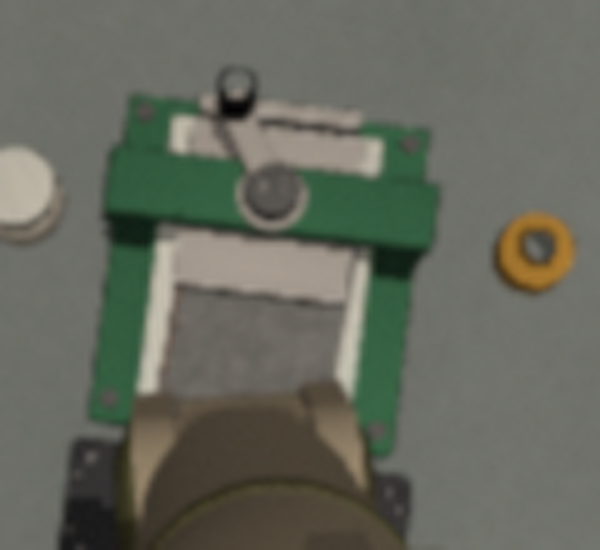

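View pics/scene1.png

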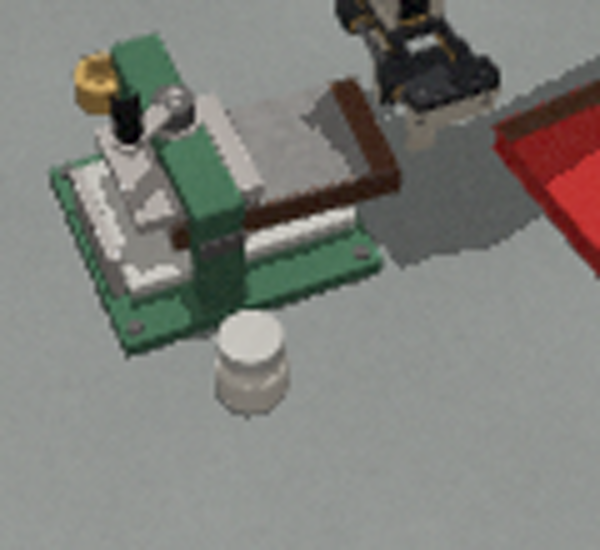

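The scene view shows the open fingers near (420,130), just behind the book's end at (370,170), and clear of the red book. Now I'll push slowly along the press's x.

```bash
python3 -m crank '[5,0.4,-0.05,0,0,0,0,5,0.8,-0.09,0,0,0,0,5,1.1,-0.13,0,0,0,0,5,1.3,-0.15,0,0,0,0,5,1.5,-0.17,0,0,0,0,5,1.7,-0.2,0,0,0,0,5,1.9,-0.22,0,0,0,0,5,2.1,-0.24,0,0,0,0,5,2.3,-0.27,0,0,0,0,5,2.5,-0.29,0,0,0,0,5,2.7,-0.31,0,0,0,0,5,2.9,-0.33,0,0,0,0]'
python3 -m crank '[5,0.2,-0.02,0,0,0,0,5,0.4,-0.05,0,0,0,0,5,0.6,-0.07,0,0,0,0,5,0.8,-0.09,0,0,0,0,5,1.0,-0.12,0,0,0,0,5,1.2,-0.14,0,0,0,0,5,1.4,-0.16,0,0,0,0,5,1.6,-0.18,0,0,0,0]'
python3 - <<'E'
from cell import cams
import cv2,numpy as np
for n,(y,x) in dict(top=(105,225),scene=(165,180)).items():
    c=cams.capture(n);np.savez(n+"2.npz",**c)
    cv2.imwrite(f"pics/{n}2.png",cv2.resize(c["pixels"][y:y+110,x:x+120],None,fx=5,fy=5,interpolation=cv2.INTER_CUBIC))
E
```

```text
time_s: 4.4
position: [0.4881, -0.0408, 0.0486]
eef_rot: [0.0, 0.058, 0.998, 0.0]
ft_force: [-3.5, -0.0, 1.3]
width: 0.0499
time_s: 5.2
position: [0.5041, -0.0425, 0.0486]
eef_rot: [0.0, 0.058, 0.998, 0.0]
ft_force: [-2.8, 1.4, 2.0]
width: 0.0499
```

View pics/scene2.png

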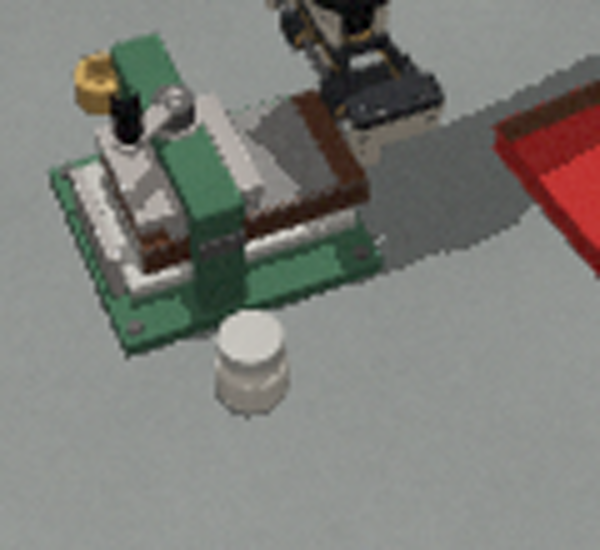

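The book is advancing with its far corner at (145,265), about 12 mm short of home. I'll creep on, watching the force.

```bash
python3 -m crank '[5,0.15,-0.02,0,0,0,0,5,0.3,-0.03,0,0,0,0,5,0.45,-0.05,0,0,0,0,5,0.6,-0.07,0,0,0,0,5,0.75,-0.09,0,0,0,0,5,0.85,-0.1,0,0,0,0,5,0.95,-0.11,0,0,0,0]'
python3 -m crank '[5,0.05,-0.01,0,0,0,0,5,0.1,-0.01,0,0,0,0]'
python3 -m crank '[5,0.05,-0.01,0,0,0,0,5,0.1,-0.01,0,0,0,0]'
```

```text
time_s: 6.0
position: [0.5134, -0.0437, 0.0486]
eef_rot: [-0.0, 0.058, 0.998, -0.0]
ft_force: [-3.9, -0.1, 2.5]
width: 0.0499
time_s: 6.2
position: [0.5144, -0.0438, 0.0486]
eef_rot: [-0.0, 0.058, 0.998, -0.0]
ft_force: [-2.8, 0.7, 1.3]
width: 0.0501
time_s: 6.4
position: [0.5155, -0.0439, 0.0486]
eef_rot: [0.0, 0.058, 0.998, -0.0]
ft_force: [-2.8, 0.5, 0.7]
width: 0.05
```

```bash
for i in 1; do python3 -m crank '[5,0.05,-0.01,0,0,0,0,5,0.1,-0.01,0,0,0,0]' | sed -n '2p;4p'
python3 -m crank '[5,0.05,-0.01,0,0,0,0,5,0.1,-0.01,0,0,0,0]'| sed -n '2p;4p'
done
python3 - <<'E'
from cell import cams
import cv2,numpy as np
for n,(y,x) in dict(top=(105,225),scene=(165,180)).items():
    c=cams.capture(n);np.savez(n+"3.npz",**c)
    cv2.imwrite(f"pics/{n}3.png",cv2.resize(c["pixels"][y:y+110,x:x+120],None,fx=5,fy=5,interpolation=cv2.INTER_CUBIC))
E
```

```text
position: [0.5164, -0.044, 0.0486]
ft_force: [-3.0, 0.5, 1.9]
position: [0.5174, -0.0441, 0.0486]
ft_force: [-3.6, 0.0, 2.0]
```

View pics/scene3.png

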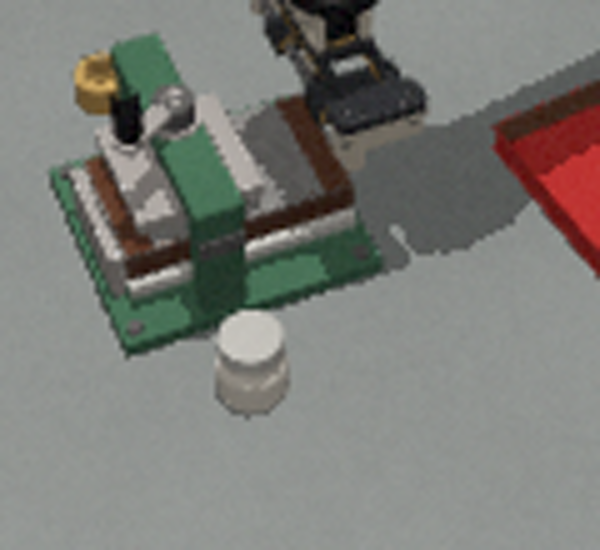

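View pics/top3.png

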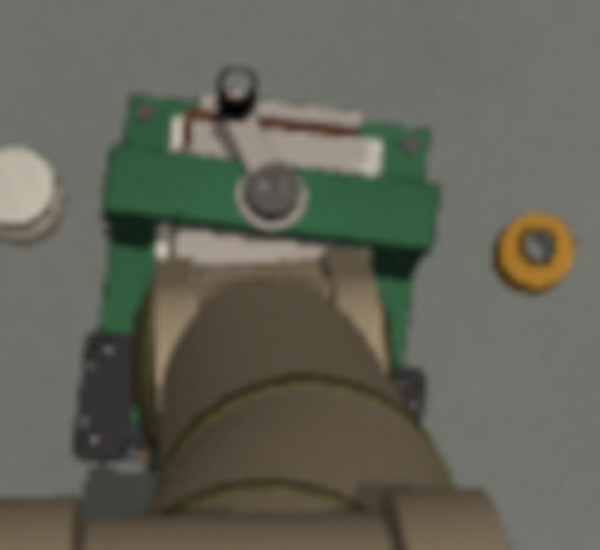

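The book's far edge now shows right by the stop (top view, y≈125). There is no rise in force yet, so I'll keep creeping.

```bash
python3 -m crank '[5,0.05,-0.01,0,0,0,0,5,0.1,-0.01,0,0,0,0]' | sed -n '2p;4p'
python3 -m crank '[5,0.05,-0.01,0,0,0,0,5,0.05,-0.01,0,0,0,0]'| sed -n '2p;4p'
python3 -m crank '[5,0.05,-0.01,0,0,0,0,5,0.05,-0.01,0,0,0,0]'| sed -n '2p;4p'
```

```text
position: [0.5184, -0.0442, 0.0486]
ft_force: [-2.9, 0.5, 1.5]
position: [0.5184, -0.0442, 0.0486]
ft_force: [-5.0, 0.0, 2.8]
position: [0.5183, -0.0442, 0.0486]
ft_force: [-5.9, 1.5, 3.9]
```

The tool has stalled while the command advances and the force rises, which points to contact with the stop. I'll press a little harder to square the book up.

```bash
python3 -m crank '[5,0.05,-0.01,0,0,0,0,5,0.1,-0.01,0,0,0,0]' | sed -n '2p;4p'
python3 -m crank '[5,0.05,-0.01,0,0,0,0,5,0.1,-0.01,0,0,0,0]'| sed -n '2p;4p'
python3 -m crank '[5,0.05,-0.01,0,0,0,0,5,0.1,-0.01,0,0,0,0]'| sed -n '2p;4p'
```

```text
position: [0.5184, -0.0443, 0.0485]
ft_force: [-10.1, 2.5, 6.7]
position: [0.5184, -0.0443, 0.0484]
ft_force: [-11.8, 2.7, 8.9]
position: [0.5184, -0.0443, 0.0484]
ft_force: [-13.8, 2.4, 10.2]
```

```bash
python3 - <<'E'
from cell import cams
import cv2,numpy as np
for n,(y,x) in dict(top=(105,225),scene=(165,180)).items():
    c=cams.capture(n);np.savez(n+"4.npz",**c)
    cv2.imwrite(f"pics/{n}4.png",cv2.resize(c["pixels"][y:y+75,x:x+100],None,fx=8,fy=8,interpolation=cv2.INTER_CUBIC))
E
```

```text
(no output)
```

View pics/scene4.png

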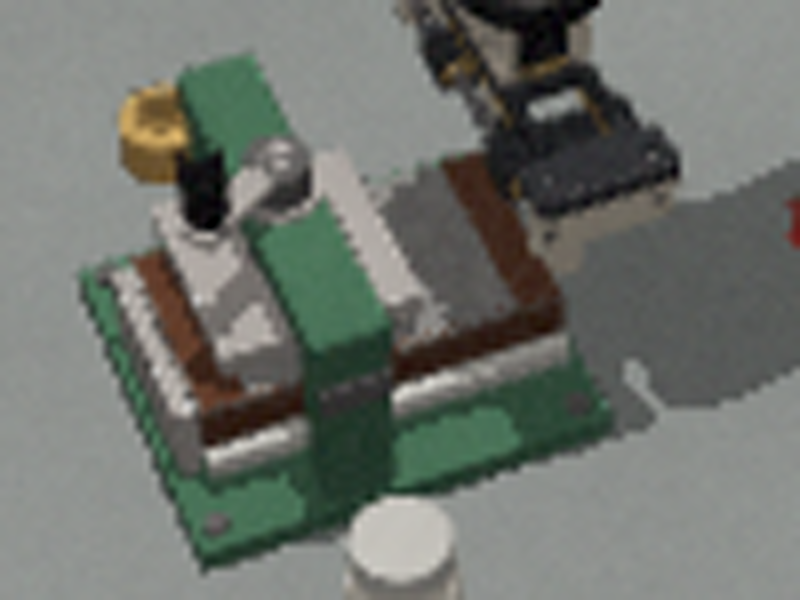

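View pics/top4.png

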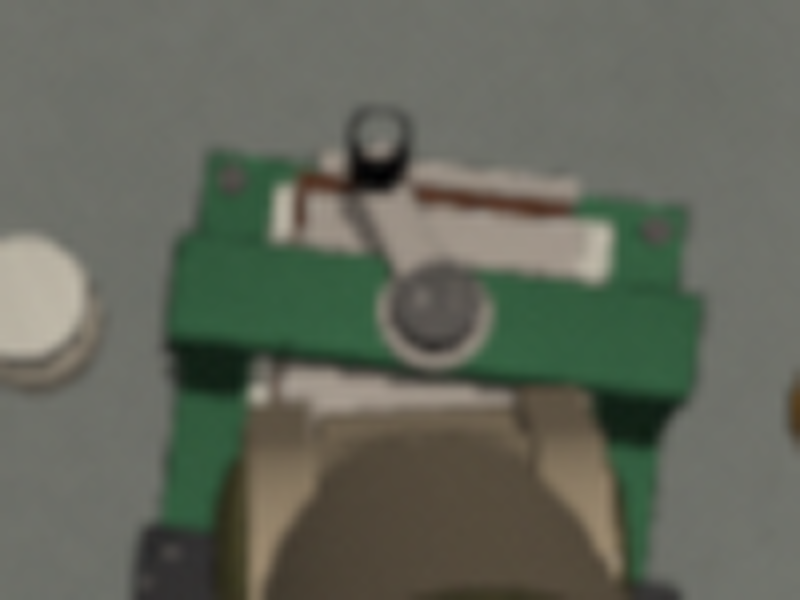

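The book is flush and square against the stop: the brown edge runs parallel to the bar, at (200-205,400-440) in the scene view and (300-570,180-210) in the top view. I'll back off and locate the crank grip.

```bash
python3 -m crank '[5,-0.5,0.06,0,0,0,0,5,-1.5,0.17,0,0,0,0,5,-3,0.34,0,0,0,0,5,-4,0.46,1,0,0,0,5,-4.5,0.5,4,0,0,0,5,-4.5,0.5,8,0,0,0,5,-4.5,0.5,12,0,0,0,5,-4.5,0.5,16,0,0,0,5,-4.5,0.5,20,0,0,0,5,-4.5,0.5,21,0,0,0,5,-4.5,0.5,21,0,0,0]'
python3 - <<'E'
from h import *
from cell import cams
import cv2
for n,(y,x) in dict(top=(105,225),scene=(165,180)).items():
    c=cams.capture(n);np.savez(n+"5.npz",**c)
    cv2.imwrite(f"pics/{n}5.png",cv2.resize(c["pixels"][y:y+75,x:x+100],None,fx=8,fy=8,interpolation=cv2.INTER_CUBIC))
t=dict(np.load("top5.npz"));s=dict(np.load("scene5.npz"))
print(crop(t,378,135,.207,225,105,8),crop(s,200,155,.207,180,165,8))
print("arm",crop(t,436,308,.165,225,105,8))
o=np.array([.643,-.0568]);ex=np.array([.9934,-.1147]);ey=np.array([.1147,.9934])
for a in np.arange(.7,1.6,.1):
    p=np.r_[o+.05*(np.sin(a)*ex+np.cos(a)*ey),.207]
    u,v=proj(t,p);w,z=proj(s,p);print(round(a,1),p.round(4),((np.array([u-225,v-105,w-180,z-165])+.5)*8).round(0))
E
```

```text
time_s: 9.3
position: [0.4783, -0.0397, 0.2607]
eef_rot: [0.003, 0.058, 0.998, 0.0]
ft_force: [-0.1, 0.6, -1.1]
width: 0.0496
[ 0.69103497 -0.03457151  0.207     ] [ 0.69447709 -0.02989552  0.207     ]
arm [ 0.64135938 -0.05562296  0.165     ]
0.7 [ 0.6794 -0.0225  0.207 ] [343. 170. 239. 154.]
0.8 [ 0.6826 -0.0263  0.207 ] [354. 160. 228. 151.]
0.9 [ 0.6855 -0.0304  0.207 ] [366. 152. 219. 147.]
1.0 [ 0.6879 -0.0348  0.207 ] [379. 145. 209. 143.]
1.1 [ 0.6899 -0.0394  0.207 ] [393. 139. 201. 138.]
1.2 [ 0.6914 -0.0441  0.207 ] [407. 135. 193. 133.]
1.3 [ 0.6924 -0.049   0.207 ] [422. 132. 186. 127.]
1.4 [ 0.6929 -0.054   0.207 ] [436. 130. 180. 120.]
1.5 [ 0.693 -0.059  0.207] [451. 130. 175. 113.]
```

View pics/scene5.png

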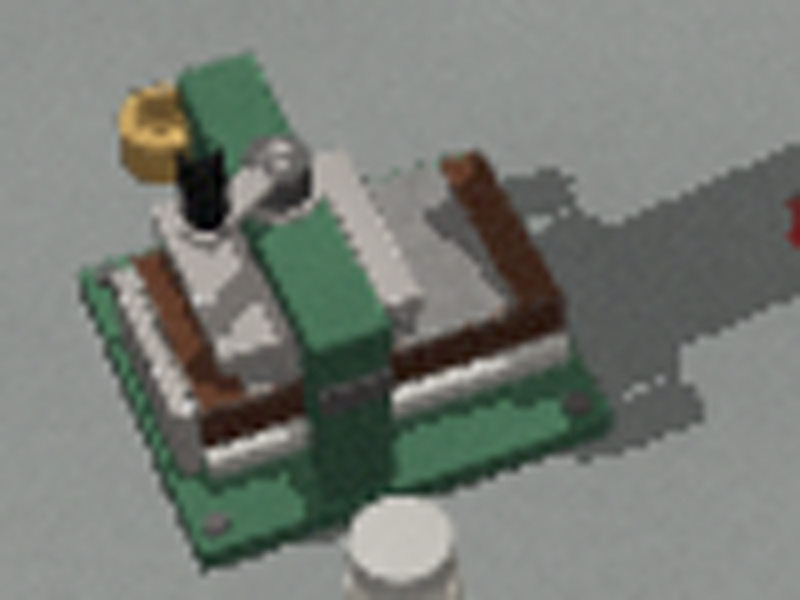

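View pics/top5.png

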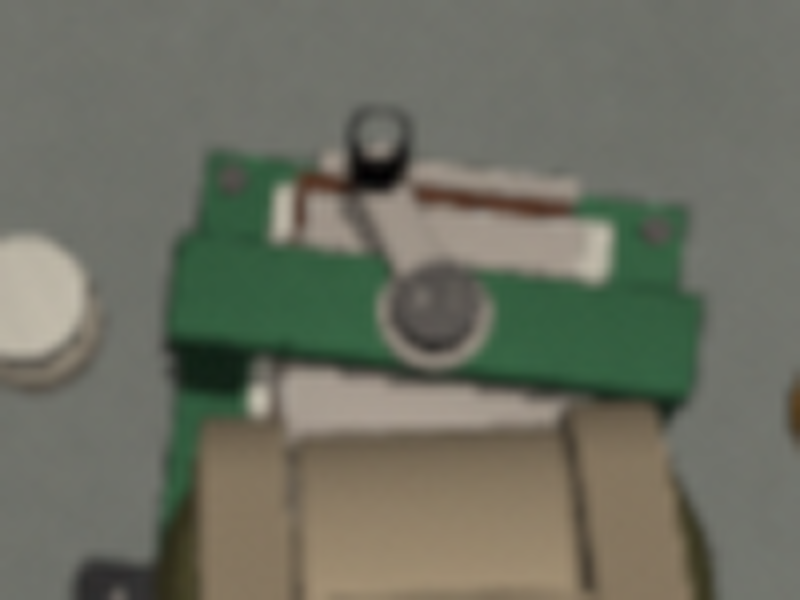

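The book stays flush after backing off. The grip is at about (0.690, -0.034), so the crank angle is about 1.0. I'll go above it with the fingers 6 cm open, then descend.

```bash
python3 -m crank '[6,3,0,0,0,0,0,6,7,0.1,0,0,0,0,6,11,0.2,0,0,0,0,6,15,0.3,0,0,0,0,6,18.5,0.4,0,0,0,0,6,20.5,0.6,0,0,0,0,6,21.2,0.6,0,0,0,0,6,21.2,0.6,-2,0,0,0,6,21.2,0.6,-4,0,0,0,6,21.2,0.6,-4,0,0,0]'
python3 - <<'E'
from h import *
from cell import cams
import cv2
for n,(y,x) in dict(top=(105,225),scene=(145,170)).items():
    c=cams.capture(n)
    cv2.imwrite(f"pics/{n}6.png",cv2.resize(c["pixels"][y:y+90,x:x+120],None,fx=6,fy=6,interpolation=cv2.INTER_CUBIC))
E
```

```text
time_s: 10.4
position: [0.6866, -0.0338, 0.2146]
eef_rot: [-0.003, 0.058, 0.998, -0.0]
ft_force: [-0.3, 0.6, -0.6]
width: 0.06
```

View pics/scene6.png

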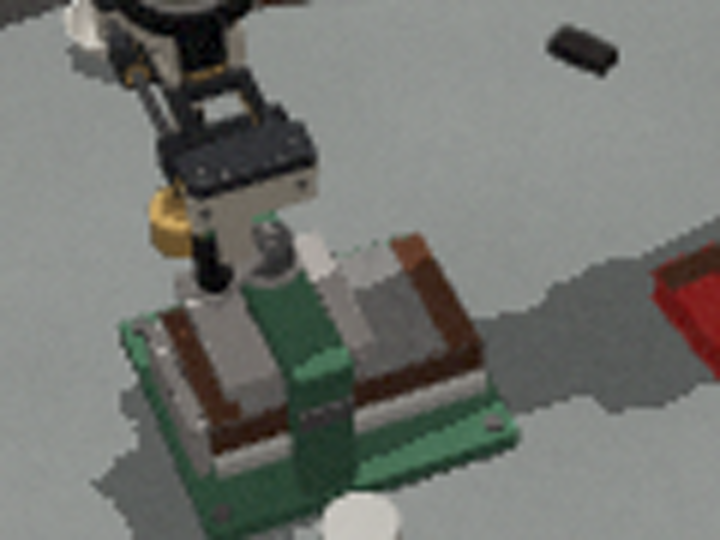

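View pics/top6.png

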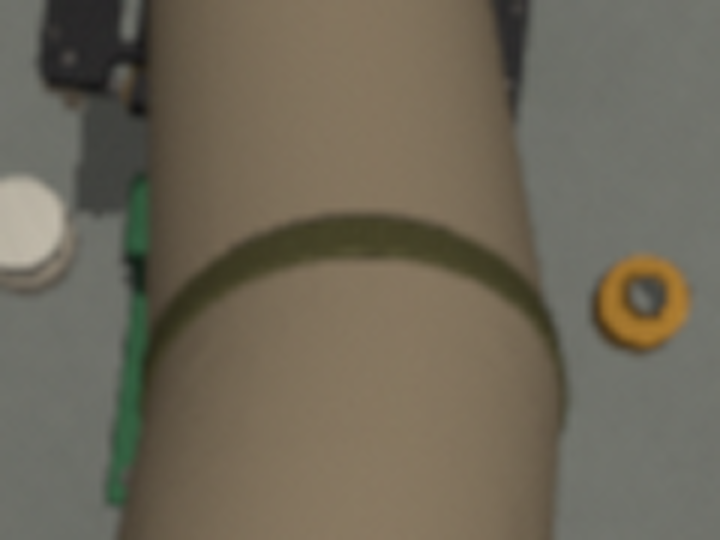

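```bash
python3 - <<'E'
from h import *
from cell import cams
import cv2
c=cams.capture("scene")
im=cv2.resize(c["pixels"][160:205,180:240],None,fx=13,fy=13,interpolation=cv2.INTER_CUBIC)
for p,col in [((.6866,-.0338,.2146),(0,0,255)),((.69,-.004,.2146),(255,0,0)),((.683,-.0636,.2146),(255,0,0)),((.69,-.034,.207),(0,255,0)),((.69,-.034,.162),(0,255,255))]:
    u,v=proj(c,np.array(p)); cv2.circle(im,(int((u-180+.5)*13),int((v-160+.5)*13)),5,col,2)
cv2.imwrite("pics/s7.png",im)
E
```

```text
(no output)
```

View pics/s7.png

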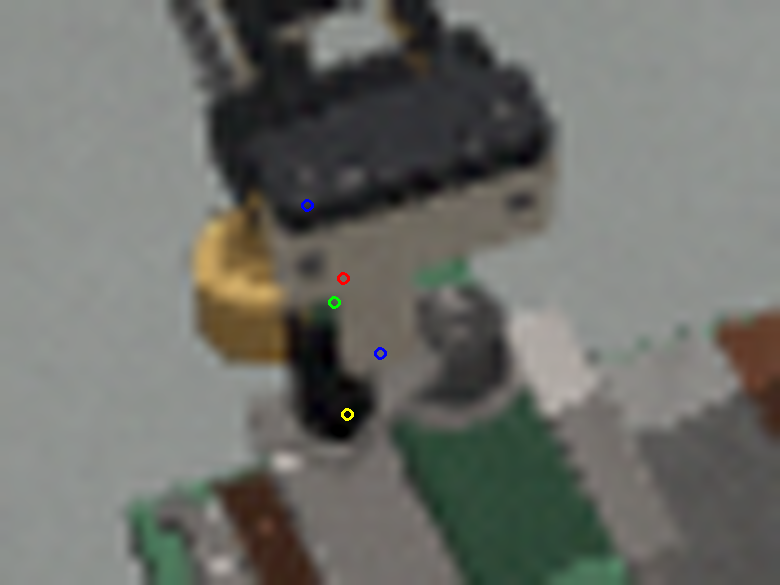

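The near fingertip is at (378,365), about where projected. The grip's foot at (330,410) is about 1 px further +x than assumed. I'll shift +6 mm in x, descend and close.

```bash
python3 -m crank '[6,0.3,0.05,0,0,0,0,6,0.6,0.05,-1,0,0,0,6,0.6,0.05,-2.5,0,0,0,6,0.6,0.05,-3.6,0,0,0,6,0.6,0.05,-4.2,0,0,0,6,0.6,0.05,-4.2,0,0,0]'
python3 -m crank '[4,0,0,0,0,0,0,3,0,0,0,0,0,0,1.5,0,0,0,0,0,0,1.5,0,0,0,0,0,0,1.5,0,0,0,0,0,0,1.5,0,0,0,0,0,0,1.5,0,0,0,0,0,0]' 25
python3 - <<'E'
from h import *
from cell import cams
import cv2
c=cams.capture("scene")
cv2.imwrite("pics/s8.png",cv2.resize(c["pixels"][160:230,180:270],None,fx=8,fy=8,interpolation=cv2.INTER_CUBIC))
E
```

```text
time_s: 11.15
position: [0.6946, -0.0332, 0.175]
eef_rot: [-0.001, 0.058, 0.998, -0.0]
ft_force: [-0.4, 0.8, -0.3]
width: 0.0598
time_s: 11.85
position: [0.6952, -0.0353, 0.1769]
eef_rot: [0.0, 0.059, 0.998, -0.001]
ft_force: [-1.6, -5.2, 3.0]
width: 0.0213
```

View pics/s8.png

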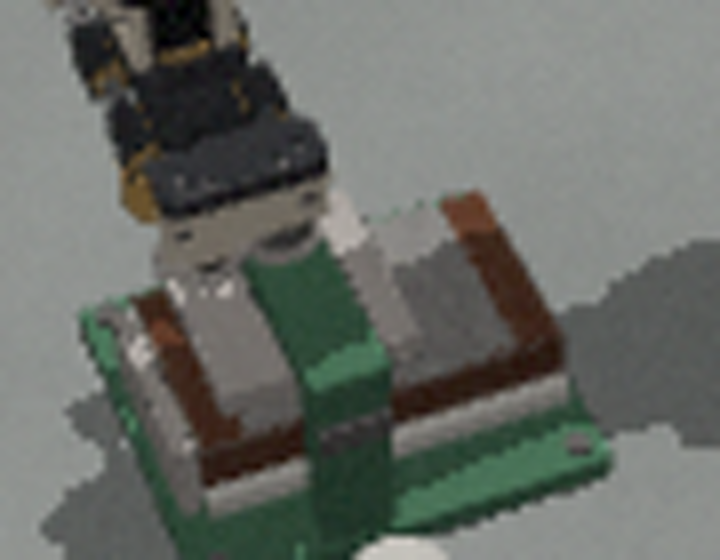

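The fingers hold the grip (width 21 mm), and the tab at (355,430) is still flush and visible from the scene camera. Next is the table of arc shifts.

```bash
cat > arc.py <<'E'
import sys,numpy as np
a0,n,st=float(sys.argv[1]),int(sys.argv[2]),float(sys.argv[3])
ex=np.array([.9934,-.1147]);ey=np.array([.1147,.9934])
f=lambda a:5*(np.sin(a)*ex+np.cos(a)*ey)
for i in range(1,n+1): print(round(a0+i*st,2),(f(a0+i*st)-f(a0)).round(2))
E
python3 arc.py 1.0 6 .1
```

```text
1.1 [ 0.2  -0.46]
1.2 [ 0.35 -0.94]
1.3 [ 0.45 -1.43]
1.4 [ 0.5  -1.92]
1.5 [ 0.51 -2.42]
1.6 [ 0.46 -2.92]
```

```bash
python3 -m crank '[1.5,0.2,-0.46,0,0,0,0,1.5,0.35,-0.94,0,0,0,0,1.5,0.45,-1.43,0,0,0,0,1.5,0.5,-1.92,0,0,0,0,1.5,0.51,-2.42,0,0,0,0,1.5,0.46,-2.92,0,0,0,0]'
python3 arc.py 1.6 8 .1
```

```text
time_s: 12.5
position: [0.7005, -0.0594, 0.177]
eef_rot: [0.0, 0.057, 0.998, 0.002]
ft_force: [-1.0, 6.5, 1.6]
width: 0.0217
1.7 [-0.1  -0.49]
1.8 [-0.24 -0.97]
1.9 [-0.43 -1.43]
2.0 [-0.67 -1.87]
2.1 [-0.95 -2.28]
2.2 [-1.27 -2.67]
2.3 [-1.63 -3.02]
2.4 [-2.02 -3.33]
```

```bash
python3 -m crank '[1.5,-0.1,-0.49,0,0,0,0,1.5,-0.24,-0.97,0,0,0,0,1.5,-0.43,-1.43,0,0,0,0,1.5,-0.67,-1.87,0,0,0,0,1.5,-0.95,-2.28,0,0,0,0,1.5,-1.27,-2.67,0,0,0,0,1.5,-1.63,-3.02,0,0,0,0,1.5,-2.02,-3.33,0,0,0,0]'
python3 - <<'E'
from h import *
from cell import cams
import cv2
c=cams.capture("scene")
cv2.imwrite("pics/s9.png",cv2.resize(c["pixels"][160:230,180:270],None,fx=8,fy=8,interpolation=cv2.INTER_CUBIC))
E
python3 arc.py 2.4 10 .1
```

```text
time_s: 13.3
position: [0.6831, -0.0954, 0.1772]
eef_rot: [0.003, 0.058, 0.998, 0.0]
ft_force: [10.2, -1.4, -4.4]
width: 0.0215
2.5 [-0.42 -0.27]
2.6 [-0.86 -0.5 ]
2.7 [-1.33 -0.69]
2.8 [-1.81 -0.82]
2.9 [-2.3  -0.91]
3.0 [-2.8  -0.95]
3.1 [-3.3  -0.94]
3.2 [-3.79 -0.88]
3.3 [-4.28 -0.76]
3.4 [-4.76 -0.61]
```

View pics/s9.png

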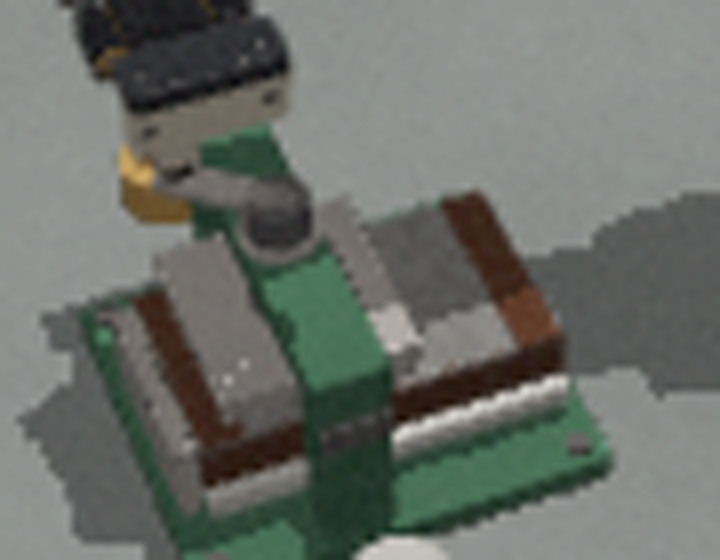

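The crank follows: the arm now points toward (170,180), the platen is lower and the tab is still in. Continuing.

```bash
python3 -m crank '[1.5,-0.42,-0.27,0,0,0,0,1.5,-0.86,-0.5,0,0,0,0,1.5,-1.33,-0.69,0,0,0,0,1.5,-1.81,-0.82,0,0,0,0,1.5,-2.3,-0.91,0,0,0,0,1.5,-2.8,-0.95,0,0,0,0,1.5,-3.3,-0.94,0,0,0,0,1.5,-3.79,-0.88,0,0,0,0,1.5,-4.28,-0.76,0,0,0,0,1.5,-4.76,-0.61,0,0,0,0]'
python3 arc.py 3.4 9 .1
```

```text
time_s: 14.35
position: [0.6337, -0.1048, 0.1771]
eef_rot: [0.002, 0.059, 0.998, -0.001]
ft_force: [3.0, -7.6, -1.5]
width: 0.0213
3.5 [-0.46  0.21]
3.6 [-0.89  0.46]
3.7 [-1.29  0.75]
3.8 [-1.67  1.08]
3.9 [-2.01  1.44]
4.0 [-2.31  1.84]
4.1 [-2.57  2.27]
4.2 [-2.79  2.72]
4.3 [-2.96  3.19]
```

```bash
python3 -m crank '[1.5,-0.46,0.21,0,0,0,0,1.5,-0.89,0.46,0,0,0,0,1.5,-1.29,0.75,0,0,0,0,1.5,-1.67,1.08,0,0,0,0,1.5,-2.01,1.44,0,0,0,0,1.5,-2.31,1.84,0,0,0,0,1.5,-2.57,2.27,0,0,0,0,1.5,-2.79,2.72,0,0,0,0,1.5,-2.96,3.19,0,0,0,0]'
python3 - <<'E'
from h import *
from cell import cams
import cv2
c=cams.capture("scene")
cv2.imwrite("pics/s10.png",cv2.resize(c["pixels"][160:230,180:270],None,fx=8,fy=8,interpolation=cv2.INTER_CUBIC))
E
python3 arc.py 4.3 6 .05
```

```text
time_s: 15.25
position: [0.6028, -0.073, 0.177]
eef_rot: [0.001, 0.059, 0.998, -0.001]
ft_force: [0.1, -9.0, 0.4]
width: 0.0219
4.35 [-0.07  0.24]
4.4 [-0.12  0.48]
4.45 [-0.17  0.73]
4.5 [-0.2   0.98]
4.55 [-0.21  1.23]
4.6 [-0.22  1.48]
```

View pics/s10.png

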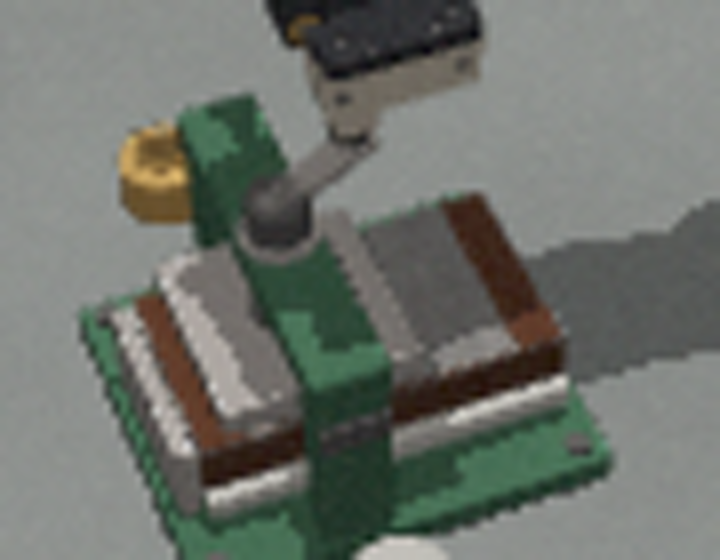

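The platen is now on the book and the tab is still flush, with the crank at about 4.29. I'll take smaller steps from here, with a look after each.

```bash
cat > look.py <<'E'
import sys,cv2,numpy as np
from cell import cams,readout
c=cams.capture("scene"); n=sys.argv[1]
cv2.imwrite(f"pics/{n}.png",cv2.resize(c["pixels"][190:240,200:250],None,fx=8,fy=8,interpolation=cv2.INTER_CUBIC))
p=readout.observe()["position"][:2]-[.650,-.058]
x=p@[.9934,-.1147];y=p@[.1147,.9934];print("crank",(np.arctan2(x,y)%6.2832).round(3),np.hypot(x,y).round(4))
r=cv2.imread("pics/s10.png"); old=cv2.resize(r,(90,70),interpolation=cv2.INTER_AREA)[30:80,20:70]
new=c["pixels"][190:230,200:250]
d=np.abs(new[10:40,5:40].astype(int)-old[10:40,5:40]).sum(2); print("changed px",(d>100).sum())
E
python3 -m crank '[1.5,-0.07,0.24,0,0,0,0,1.5,-0.12,0.48,0,0,0,0,1.5,-0.17,0.73,0,0,0,0,1.5,-0.2,0.98,0,0,0,0,1.5,-0.21,1.23,0,0,0,0,1.5,-0.22,1.48,0,0,0,0]'
python3 look.py s11
python3 arc.py 4.6 4 .05
```

```text
time_s: 15.9
position: [0.6004, -0.058, 0.1769]
eef_rot: [0.0, 0.059, 0.998, -0.001]
ft_force: [-1.6, -9.2, 1.4]
width: 0.0215
crank 4.609 0.0495
changed px 60
4.65 [0.01 0.25]
4.7 [0.03 0.5 ]
4.75 [0.06 0.75]
4.8 [0.1  0.99]
```

View pics/s11.png

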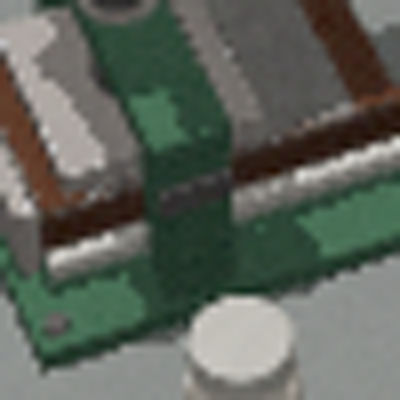

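The tab at (195,190) is still flush, with the crank at about 4.61.

```bash
python3 -m crank '[1.5,0.01,0.25,0,0,0,0,1.5,0.03,0.5,0,0,0,0,1.5,0.06,0.75,0,0,0,0,1.5,0.1,0.99,0,0,0,0]'|sed -n '2p;4p'
python3 look.py s12
python3 arc.py 4.8 4 .05
```

```text
position: [0.6014, -0.0482, 0.1769]
ft_force: [-1.0, -8.1, 2.2]
crank 4.808 0.0497
changed px 79
4.85 [0.06 0.24]
4.9 [0.12 0.48]
4.95 [0.21 0.72]
5.0 [0.3  0.95]
```

View pics/s12.png

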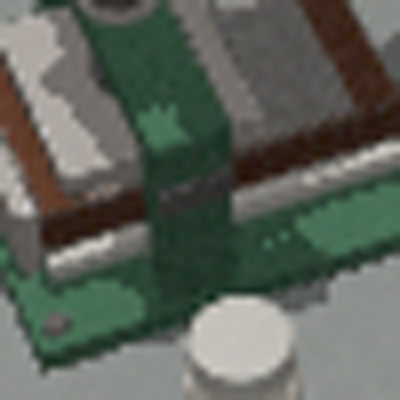

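Still flush at 4.81.

```bash
python3 -m crank '[1.5,0.06,0.24,0,0,0,0,1.5,0.12,0.48,0,0,0,0,1.5,0.21,0.72,0,0,0,0,1.5,0.3,0.95,0,0,0,0]'|sed -n '2p;4p'
python3 look.py s13
python3 arc.py 5.0 4 .05
```

```text
position: [0.6041, -0.0388, 0.1769]
ft_force: [-1.8, -9.7, 2.3]
crank 5.005 0.0497
changed px 99
5.05 [0.1  0.23]
5.1 [0.22 0.45]
5.15 [0.34 0.67]
5.2 [0.48 0.87]
```

View pics/s13.png

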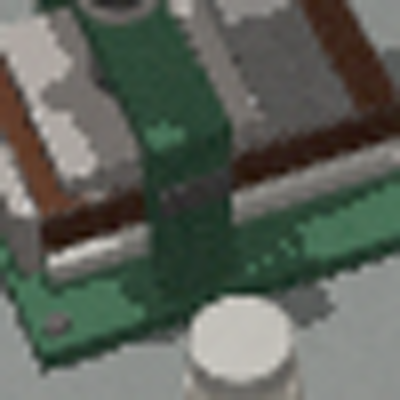

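Flush at 5.0.

```bash
python3 -m crank '[1.5,0.1,0.23,0,0,0,0,1.5,0.22,0.45,0,0,0,0,1.5,0.34,0.67,0,0,0,0,1.5,0.48,0.87,0,0,0,0]'|sed -n '2p;4p'
python3 look.py s14
python3 arc.py 5.2 4 .05
```

```text
position: [0.6086, -0.0303, 0.1769]
ft_force: [-3.7, -10.0, 2.9]
crank 5.199 0.0498
changed px 135
5.25 [0.15 0.2 ]
5.3 [0.3 0.4]
5.35 [0.47 0.58]
5.4 [0.65 0.76]
```

View pics/s14.png

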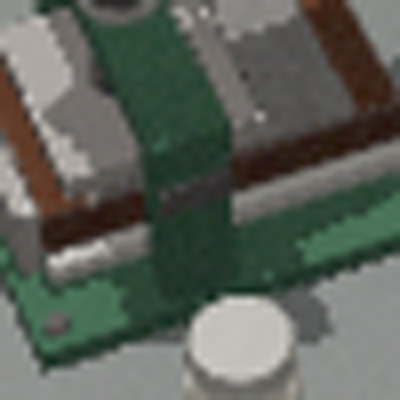

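Flush at 5.2.

```bash
python3 -m crank '[1.5,0.15,0.2,0,0,0,0,1.5,0.3,0.4,0,0,0,0,1.5,0.47,0.58,0,0,0,0,1.5,0.65,0.76,0,0,0,0]'|sed -n '2p;4p'
python3 look.py s15
python3 arc.py 5.4 4 .05
```

```text
position: [0.6146, -0.0228, 0.1768]
ft_force: [-3.8, -9.2, 5.2]
crank 5.393 0.0499
changed px 158
5.45 [0.18 0.17]
5.5 [0.38 0.33]
5.55 [0.58 0.48]
5.6 [0.78 0.62]
```

View pics/s15.png

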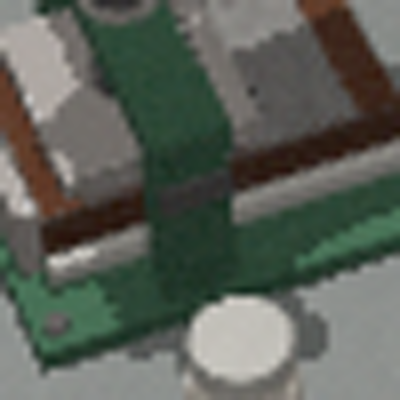

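Flush at 5.4. Continuing.

```bash
python3 -m crank '[1.5,0.18,0.17,0,0,0,0,1.5,0.38,0.33,0,0,0,0,1.5,0.58,0.48,0,0,0,0,1.5,0.78,0.62,0,0,0,0]'|sed -n '2p;4p'
python3 look.py s16
python3 arc.py 5.6 4 .05
```

```text
position: [0.622, -0.0165, 0.1768]
ft_force: [-5.7, -9.6, 6.3]
crank 5.585 0.05
changed px 176
5.65 [0.21 0.13]
5.7 [0.43 0.25]
5.75 [0.66 0.35]
5.8 [0.89 0.45]
```

View pics/s16.png

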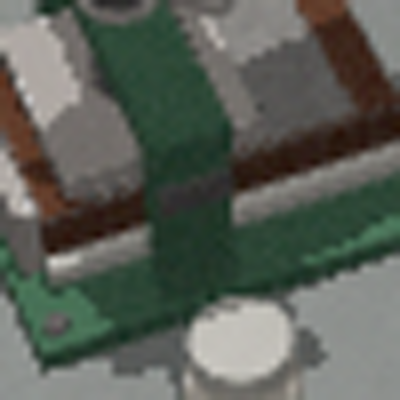

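Still flush at 5.59.

```bash
python3 -m crank '[1.5,0.21,0.13,0,0,0,0,1.5,0.43,0.25,0,0,0,0,1.5,0.66,0.35,0,0,0,0,1.5,0.89,0.45,0,0,0,0]'|sed -n '2p;4p'
python3 look.py s17
python3 arc.py 5.8 4 .05
```

```text
position: [0.6304, -0.0119, 0.1768]
ft_force: [-8.1, -9.9, 7.4]
crank 5.777 0.0502
changed px 179
5.85 [0.24 0.08]
5.9 [0.47 0.16]
5.95 [0.72 0.22]
6.0 [0.96 0.26]
```

View pics/s17.png

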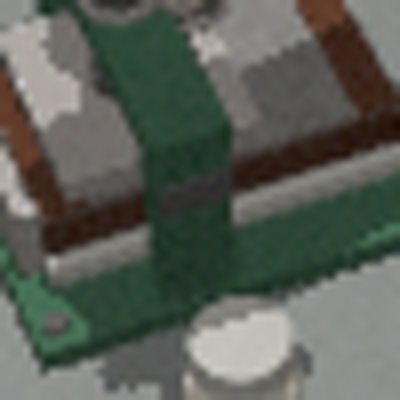

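Still flush at 5.78.

```bash
python3 -m crank '[1.5,0.24,0.08,0,0,0,0,1.5,0.47,0.16,0,0,0,0,1.5,0.72,0.22,0,0,0,0,1.5,0.96,0.26,0,0,0,0]'|sed -n '2p;4p'
python3 look.py s18
python3 arc.py 6.0 4 .05
```

```text
position: [0.6396, -0.0088, 0.1767]
ft_force: [-9.8, -7.4, 8.3]
crank 5.968 0.0502
changed px 238
6.05 [0.25 0.04]
6.1 [0.5  0.06]
6.15 [0.75 0.07]
6.2 [1.   0.07]
```

View pics/s18.png

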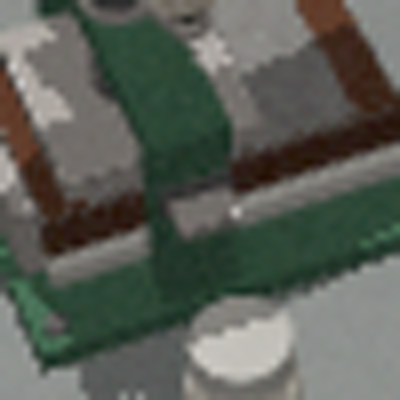

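The tab has popped. Its bright end now stands out at (200,212), consistent with about 18 mm. I'm stopping here: relax the push slightly, open, then rise.

```bash
python3 -m crank '[1.5,-0.1,0,0,0,0,0,1.5,-0.2,0.1,0,0,0,0,1.5,-0.2,0.15,0,0,0,0]'
python3 look.py s19
python3 -m crank '[2.5,0,0,0,0,0,0,3.5,0,0,0,0,0,0,5,0,0,0,0,0,0,5,0,0,0,0,0,0,5,0,0,0,0,0,0]'
python3 -m crank '[5,0,0,1,0,0,0,5,0,0,3,0,0,0,5,0,0,6,0,0,0,5,0,0,9,0,0,0,5,0,0,12,0,0,0,5,-3,0,14,0,0,0,5,-7,0,14,0,0,0,5,-11,0,14,0,0,0,5,-14,0,14,0,0,0,5,-15,0,14,0,0,0,5,-15,0,14,0,0,0]'
python3 - <<'E'
from h import *
from cell import cams
import cv2
for n,(y,x) in dict(top=(105,225),scene=(165,180)).items():
    c=cams.capture(n);np.savez(n+"9.npz",**c)
    cv2.imwrite(f"pics/{n}9.png",cv2.resize(c["pixels"][y:y+75,x:x+100],None,fx=8,fy=8,interpolation=cv2.INTER_CUBIC))
t=dict(np.load("scene9.npz"))
for e in (0,.018,.03):
    p=np.r_[np.array([.644,-.057])+(.098+e)*np.array([.1147,.9934]),.092]; u,v=proj(t,p); print(e,(u-180+.5)*8,(v-165+.5)*8)
E
```

```text
time_s: 19.4
position: [0.6397, -0.0086, 0.1768]
eef_rot: [-0.0, 0.059, 0.998, -0.002]
ft_force: [-1.4, -12.4, 2.0]
width: 0.0219
crank 5.963 0.0504
changed px 236
time_s: 19.95
position: [0.6401, -0.004, 0.1766]
eef_rot: [0.0, 0.058, 0.998, 0.0]
ft_force: [-0.1, 0.3, 0.6]
width: 0.0493
time_s: 21.05
position: [0.4896, -0.0045, 0.3177]
eef_rot: [0.001, 0.058, 0.998, 0.0]
ft_force: [0.5, -0.2, 0.2]
width: 0.0503
0 366.00504768269957 394.3599540735586
0.018 380.33078936544007 422.7328111713364
0.03 390.00776818888517 441.89855793519246
```

View pics/scene9.png

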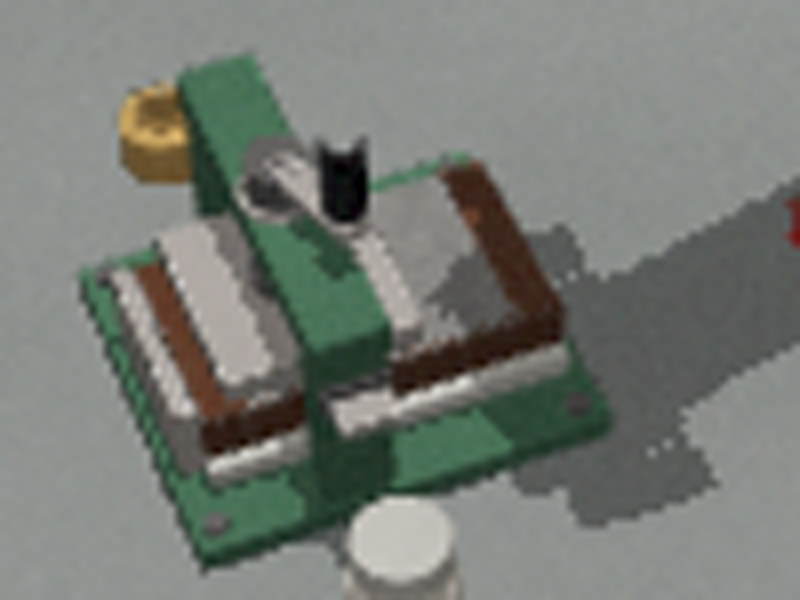

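View pics/top9.png

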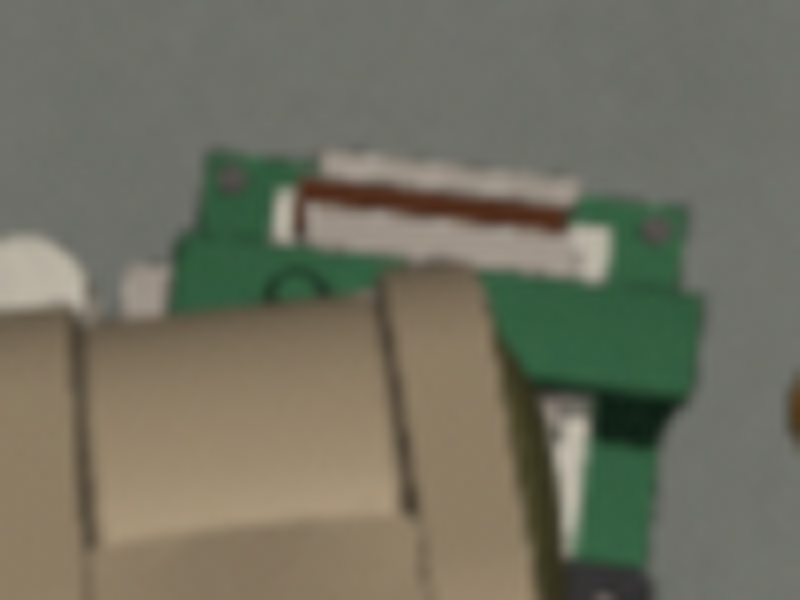

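The end face of the tab is at (365,412). Its shift of about (10,24) px fits 18 mm (14,28) rather than 30 mm (24,48). The book is flush along the stop and the hand is clear, so I'm handing in.

```bash
python3 -c "
from cell import order
print(order.finish_job())"
```

```text
the job is handed in; nothing more can be done
None
```

I pushed the book fully home against the stop bar and wound the crank clockwise from about 1.0 to 5.97 rad. The tab popped to its first step, so I stopped there, let go and handed the job in at about 21 s.

- **Book:** the tool stalled against the stop at about 14 N (wrist reading, along x). The last pictures show the book's far edge flush with the bar and parallel to it.
- **Tab:** its end face moved by about (10, 24) pixels in the enlarged view. That fits 18 mm (expected 14, 28) and not 30 mm (expected 24, 48). It was still flush at 5.78 rad, so I stopped within 0.2 rad of the pop.
- **Release:** wrist force was near zero after letting go, and the gripper is clear of the press.
- **Other things:** I did not measure every other item for movement. The jar and the weight look unmoved in the pictures, and nothing came near the rest.
- **Not measured:** I could not read the platen's force on the book. That it still presses with at least 22 N rests on the tab having popped (set force at least 30 N) and the screw staying where it is left.
- **Disagreements:** the two cameras differed by 3 to 5 mm on the grip's position, and my fitted circle centre was about 5 to 7 mm further in +x than the screw axis from the pictures. I put the second down to an off-centre hold on the grip; neither affected the winding.

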